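# Start the captive clamp screw of the test jig

## Robot

A 6-joint arm with a two-finger parallel gripper is mounted at the origin on a cart in front of the work surface, level with it; the furniture and walls round the work are solid. World frame = base frame: x ahead of the robot, y to its left, z up, the work surface at z = 0. Lengths are in mm, angles in rad, forces in N, time in s.
With the tool pointing down it reaches from about 250 to 775 mm from the base axis. Payload 8.9 kg.
Tool frame: the origin (TCP) lies midway between the tips of the shut fingers; the grasp point (between the pads) lies 19 mm behind it; z points along the fingers, y is the line along which they close (so a half turn about z gives the same grasp; the last joint's range is limited). The gripper opens to 85 mm and grips with 20 to 120 N. Pads are 22 mm wide; open, the fingers measure 114 mm over their backs; the gripper's body (76 mm by 85 mm) begins 54 mm behind the grasp point. The pads swing forward as they close: fully open they stand 13 mm farther back than shut.
Start: joints at [0.969, 0.291, -0.153, 1.127, 0, 1.431], TCP at [234.383, 469.775, 231.305] pointing down, gripper open.
Joint ranges: [-2.52, 2.52], [-0.91, 1.74], [-1.3, 1.37], [-1.96, 2.02], [-1.52, 1.47], [-3.14, 3.14]. Speed limits (rad/s): [2.22, 2.22, 2.79, 3.14, 3.14, 3.14].

## Interface

Orientations are given as a unit quaternion [x, y, z, w].
In Python, from station import bot gives the robot as it stands. The module is installed in compiled form; this text tells all that it offers.
- The arm moves only by the tool play_rows, never from a script. Its argument "series" is a list that holds one entry, the list of rows, each a list of 7 numbers: the turn, a rotation vector about the tool's x, y, z in rad, then the shift along the tool's x, y, z in cm, then the closure in counts, from 0 (fully open) to 255 (shut). In form: [[[ax, ay, az, tx, ty, tz, jaw], ...]]. A call has 1 to 20 rows; each row shifts and turns the commanded pose from where the row before left it, along the tool's axes as they then stand; what a row does not reach is not made up. A row lasts 1/8 s, in which the tool goes at most 62.5 mm and 10.7 degrees, less where a joint would pass 70% of its speed; a pose out of reach is approached as far as the arm can. A call with a gripper value outside its range is refused whole. The fingers move at their own pace and stop on an object; "grip_force" is the grip in N (left out, the last holds). Time passes only in rows, so rows that do not move let the fingers close. It gives the time, the measured TCP pose, the force, the opening and the grip force at its end, in the units of the state.
- bot.observe(): the state, without advancing time (a new reading comes with each control period).
- bot.read_camera(name): name is "scene" or "side" or "wrist"; returns (picture, depth): 420x560x3 uint8, blue, green, red; 420x560 float32, mm along the optical axis (not along the pixel's ray), 0 where there is no reading.
- bot.camera_info(name): a dict with "K" (3x3 intrinsics, pixels), "position" and "rotation" of the camera in the world. Camera axes: x right, y down, z forward; pixel columns grow to the right and rows downward; lengths in mm; the calibration is good to about 2 mm. A picture is of the moment at which its call begins: read the wrist's pose just before it. camera_info takes no time and is no camera call; for the wrist camera it gives the pose at the moment of the call.
- bot.job_done(): hands the job in; it is judged then, once.
Trained networks look in the newest picture that a camera, given by its name, has taken for a name from the list of things; names that differ only in an ending like _2 or _b are one class to them, and where a whole thing is asked for, a point or a joint stands for the part that bears it (a point fixed in the world has none). Each returns a list of dicts, best first, with "score" (0 to 1); they miss things now and then, are a little off and sometimes report something else, mostly with a low value. They report only what shows in the picture. A call takes as long as a camera call.
- bot.boxes_of(thing, camera): "extent" ([left, top, width, height] in pixels, round what is visible of it).
The state is a dict: "clock": time; "q": joint angles; "dq": joint speeds; "tau": joint torques, N m; "eef_pos": TCP position; "ee_rot": TCP orientation; "ft_force": force on the tool from outside, world axes, zero at the start; "moment": the same for the moment, N m; "finger_gap": finger opening in mm; "gripper_force": force on a finger pad.
Only numpy, scipy, OpenCV 4.12 (cv2) and the standard library are available. Lean on these libraries where they do the work, as an engineer would, in place of code of your own. Each camera call takes 0.05 s, during which the arm holds its last target. There are 200 camera calls.

## Task

Swing the open lid of the phone-board test jig fully shut, then start its captive clamp screw without crossing the thread: turn the bar knob backward (anticlockwise seen from above) until you feel the screw drop into its thread, then forward one full turn from there. The board is still to be checked, so do not run the screw down: finish while still holding the knob, and leave the loose things on the bench where they are.

Things in the scene. Friction and masses are not known exactly. Their poses are not given: they have to be found in the camera images.
- jig: the test jig, fixed to the bench: black base 214x140 mm with an aluminium top 40 mm above the bench, a phone board in its nest, a threaded boss at one end, a lid hinged at the other. Origin on the bench; x points from the boss end to the hinge end, z up. The boss's axis, which is the screw's axis once the lid is shut, is at x = -0.076, y = 0; the hinge axis runs along y at x = 0.100, z = 0.064
- boss_mouth (a point): centre of the mouth of the threaded boss: an aluminium post 35 mm across, its top 58 mm above the bench; right-hand thread, pitch 5 mm. Axes as the jig's
- jig_lid (a joint): lid angle in rad: 0 fully shut (level), growing as the free end goes up and over to a stop at 1.9. It starts open, leaning back past upright (1.6 to 1.75), kept by hinge friction; pushed forward below about 1.2 it falls shut by itself in 1 to 2 s, slowed by the hinge. 2 to 5 N at 0.17 m from the hinge move it
- lid_edge (a point): middle of the lid's free edge, 0.206 m from the hinge axis. The lid: an aluminium frame 128 mm wide, 8 mm thick (4 mm either side of this point). Axes: x from the free edge to the hinge, y along the hinge, z out of the outer face that carries the knob (up when shut; when open it looks back, away from the boss). Beside the knob, from 30 mm off the middle, the outer face is bare
- knob_grip (a point): middle of the black bar knob of the captive clamp screw: 46 mm long (its x), 16 mm thick (its y), 26 mm high (its z, 13 mm above and below this point), on a collar 25 mm across. The screw goes through the lid 30 mm from the free edge, mid-width. Lid shut: the screw is upright, this point 0.109 m above the bench less the screw's depth, the lid's top at 0.068 m (0.073 m close round the screw)
- clamp_knob: the same knob; origin on the screw's axis 23 mm below the middle of the bar, same axes
- screw_turn (a joint): turn of the knob in rad, counted over several turns: grows forward (clockwise from above, tightening), falls backward. Starts between 0.9 and 2.0. The start of the thread differs from jig to jig: turned backward, the screw drops at a reading somewhere between +0.4 and -0.5. Turning takes under 0.1 N m
- screw_depth (a joint): how far the screw (150 g, sliding freely in the lid) is down, m, -0.003 to 0.018. Lid shut, its tooth rides on the thread's sloping start at 0 to 0.002, rising to 0 when turned back; then it drops by the pitch, 0.005, unless held up (a tight grip holds it: loosen the fingers or push down). Then 0.005 down per turn forward: about 0.010 when started one turn. Play 0.6 mm
- magnet_dish: loose bystander, to be left alone: round steel parts dish, 90 mm across, 18 mm high, at the back right. Origin: centre of its underside
- bench_mouse: loose bystander, to be left alone: black computer mouse, 108x60x37 mm. Origin: centre of its underside
- old_phone: loose bystander, to be left alone: black phone lying flat, 146x71x8 mm. Origin: centre of its underside
- tape_roll: loose bystander, to be left alone: roll of tape lying flat, 98 mm across, 12 mm high. Origin: centre of its underside
- scalpel: loose bystander, to be left alone: scalpel lying flat, 114 mm long. Origin: centre of its underside
- flux_pot: loose bystander, to be left alone: small round pot, 42 mm across, 27 mm high. Origin: centre of its underside

How it is judged:
By the outcome, as a careful person would: the job done as asked, in the order asked, and still so for the second after the job is handed in, while the arm keeps its last pose, push and grip.
It also fails if it takes over 72 s, if anything falls off the work surface, if the arm or the gripper's body presses on something with over 40 N, if the wrist force passes 120 N, or if a joint passes its speed limit or range.

## Working session

There is one attempt and no reset: what is moved stays moved. The work goes in short steps, Python scripts to look and compute and a tool call to move; the robot and the scene stay as the last step left them, time stands still between calls to the robot, and variables do not carry over. Pictures are saved under pics/ and viewed, at most 10 in all, crops included, and the job is handed in when it is done.

Besides the shell and the picture viewer there is one more tool, called after "Call:" as name(argument=value, ...), one argument or row to a line, values as JSON. play_rows: Moves the arm, as the interface text tells. Its arguments: {"type":"object","properties":{"series":{"type":"array"},"grip_force":{"type":"number"}},"required":["series"]}

```bash
mkdir -p pics; cat > h.py <<'E'
import numpy as np, cv2
from station import bot
from scipy.spatial.transform import Rotation as R
def cam(n):
    i=bot.camera_info(n); im,d=bot.read_camera(n)
    return im,d,np.array(i["K"]),np.array(i["position"]),np.array(i["rotation"])
def cloud(d,K,p,Rm):
    v,u=np.mgrid[:d.shape[0],:d.shape[1]]
    X=np.stack([(u-K[0,2])/K[0,0]*d,(v-K[1,2])/K[1,1]*d,d],-1)
    return X@Rm.T+p
E
python3 - <<'E'
from h import *
ims=[]
for n in ["scene","side"]:
    im,d,K,p,Rm=cam(n); print(n,p,Rm[:,2]); np.savez(n+".npz",im=im,d=d,K=K,p=p,Rm=Rm)
    cv2.imwrite(f"pics/{n}0.png",im)
    for t in ["jig","lid_edge","knob_grip"]:
        print(t,[(round(b["score"],2),b["extent"]) for b in bot.boxes_of(t,n)[:2]])
o=bot.observe();print(o["clock"],o["eef_pos"],o["ee_rot"],o["finger_gap"])
E
```

```text
Traceback (most recent call last):
IndexError: too many indices for array: array is 1-dimensional, but 2 were indexed
```

```bash
sed -i 's/np.array(i\["rotation"\])/R.from_quat(i["rotation"]).as_matrix()/' h.py
python3 - <<'E'
from h import *
print(bot.camera_info("scene"))
for n in ["scene","side"]:
    im,d,K,p,Rm=cam(n); print(n,p,Rm[:,2]); np.savez(n+".npz",im=im,d=d,K=K,p=p,Rm=Rm)
    cv2.imwrite(f"pics/{n}0.png",im)
    for t in ["jig","lid_edge","knob_grip"]:
        print(t,[(round(b["score"],2),b["extent"]) for b in bot.boxes_of(t,n)[:2]])
o=bot.observe();print(o["clock"],o["eef_pos"],o["ee_rot"],o["finger_gap"])
E
```

```text
{'K': array([[430.89716443,   0.        , 276.43711101],
       [  0.        , 430.89716443, 209.81090849],
       [  0.        ,   0.        ,   1.        ]]), 'position': array([-377.11861947,  787.59370296,  796.21060292]), 'rotation': array([-0.4419266 ,  0.76569536, -0.40606884,  0.23134301])}
scene [-377.11861947  787.59370296  796.21060292] [ 0.71318178 -0.41737679 -0.56317702]
jig [(0.91, [285.4, 146.8, 92.8, 99.9])]
lid_edge [(0.68, [284.2, 146.0, 40.5, 75.4])]
knob_grip [(0.57, [284.2, 161.2, 16.2, 14.3]), (0.55, [146.5, 278.1, 14.7, 18.9])]
side [ 976.37956204 1490.84150381  856.74251406] [-0.31156929 -0.80889479 -0.49861187]
jig [(0.58, [245.6, 148.6, 51.4, 72.0])]
lid_edge [(0.58, [255.2, 146.2, 44.1, 58.2])]
knob_grip [(0.6, [273.1, 156.5, 18.6, 11.0])]
0.45 [234.34177536 469.72935924 231.2451326 ] [ 2.29347960e-01  9.73344495e-01 -7.23016364e-05 -4.36466822e-05] 85.2570488277627
```

View pics/scene0.png

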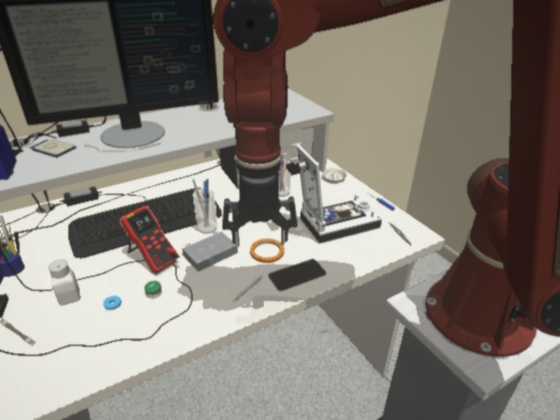

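View pics/side0.png

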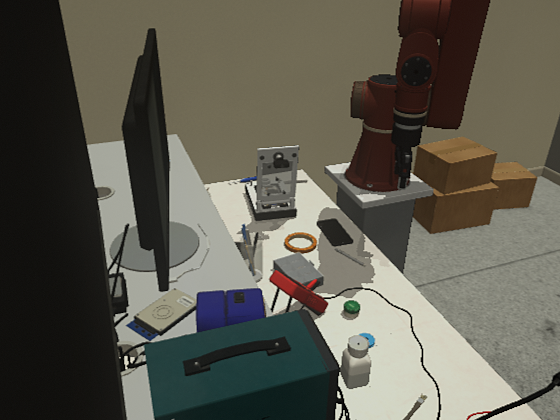

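The scene view shows the jig at (285–378, 147–247), with its lid open on the left side. In the side view the lid's outer face and knob are at about (281, 160), so the hinge end faces +y. Next I fit the jig pose from the depth cloud.

```bash
python3 - <<'E'
from h import *
P=[];
for n,(l,t,w,h) in [("scene",(270,135,125,125)),("side",(235,140,75,90))]:
    f=np.load(n+".npz"); X=cloud(f["d"],f["K"],f["p"],f["Rm"])
    m=np.zeros(f["d"].shape,bool); m[t:t+h,l:l+w]=1; m&=f["d"]>0
    Y=X[m]; 
    print(n,"median bench z",np.median(Y[Y[:,2]<15,2]))
    Y=Y[(Y[:,2]>8)&(Y[:,2]<330)]
    P.append(Y)
    u=f["im"]; 
    for lo,hi in [(15,34),(34,46),(50,62),(80,120),(120,160),(160,200),(200,240),(240,300)]:
        Z=Y[(Y[:,2]>lo)&(Y[:,2]<hi)]
        if len(Z)>5:
            r=cv2.minAreaRect(Z[:,:2].astype(np.float32)); print(lo,hi,len(Z),np.percentile(Z,[2,50,98],axis=0).round().tolist(),np.round(r[0]),np.round(r[1]),round(r[2],1))
np.save("P.npy",np.vstack(P))
# top-down height map
A=np.vstack(P); print(A.min(0),A.max(0))
x0,x1,y0,y1=250,700,-200,300
im=np.zeros((500,450,3),np.uint8)
for k,Y in enumerate(P):
    for x,y,z in Y:
        if x0<x<x1 and y0<y<y1:
            c=cv2.applyColorMap(np.uint8([[min(255,z)]]),cv2.COLORMAP_JET)[0,0].tolist()
            im[int(y1-y) if 0 else int(y-y0)-0,int(x-x0)]=c
im=cv2.resize(im,None,fx=1.2,fy=1.2,interpolation=cv2.INTER_NEAREST)
cv2.imwrite("pics/top.png",im)
E
```

```text
scene median bench z 0.7237349479657951
15 34 647 [[384.0, -131.0, 15.0], [414.0, 103.0, 23.0], [778.0, 297.0, 34.0]] [527.  83.] [363. 572.] 29.1
34 46 1042 [[388.0, -75.0, 34.0], [431.0, 60.0, 41.0], [779.0, 175.0, 46.0]] [619.  48.] [227. 456.] 80.9
50 62 289 [[409.0, -81.0, 50.0], [474.0, 13.0, 55.0], [819.0, 176.0, 62.0]] [626.  51.] [225. 459.] 79.0
80 120 727 [[417.0, -83.0, 81.0], [757.0, 79.0, 101.0], [820.0, 177.0, 119.0]] [655.  91.] [162. 486.] 52.9
120 160 649 [[418.0, -83.0, 121.0], [778.0, 64.0, 140.0], [805.0, 183.0, 159.0]] [653.  96.] [163. 485.] 52.2
160 200 297 [[417.0, 23.0, 160.0], [493.0, 178.0, 174.0], [793.0, 191.0, 199.0]] [619. 129.] [ 87. 415.] 63.3
200 240 301 [[419.0, 178.0, 202.0], [470.0, 195.0, 230.0], [538.0, 245.0, 240.0]] [485. 213.] [ 67. 131.] 84.2
240 300 544 [[194.0, 184.0, 240.0], [436.0, 211.0, 263.0], [539.0, 435.0, 299.0]] [359. 286.] [ 84. 428.] 55.2
side median bench z -1.211706452474914
15 34 291 [[420.0, -58.0, 15.0], [505.0, 167.0, 26.0], [550.0, 183.0, 34.0]] [472.  26.] [312. 138.] 85.2
34 46 378 [[425.0, -38.0, 35.0], [509.0, 146.0, 40.0], [545.0, 178.0, 46.0]] [471.  67.] [225. 136.] 82.8
50 62 67 [[420.0, -23.0, 50.0], [499.0, 162.0, 58.0], [544.0, 180.0, 62.0]] [511. 100.] [108. 221.] 24.6
80 120 404 [[422.0, 156.0, 81.0], [486.0, 167.0, 100.0], [544.0, 179.0, 119.0]] [482. 168.] [ 22. 130.] 84.7
120 160 432 [[424.0, 162.0, 121.0], [485.0, 172.0, 141.0], [665.0, 415.0, 159.0]] [580. 265.] [352. 104.] 43.6
160 200 421 [[424.0, 167.0, 161.0], [492.0, 178.0, 178.0], [617.0, 325.0, 199.0]] [583. 284.] [369. 109.] 47.2
200 240 429 [[425.0, 173.0, 201.0], [500.0, 190.0, 228.0], [547.0, 246.0, 240.0]] [489. 213.] [ 75. 129.] 82.0
240 300 416 [[427.0, 179.0, 240.0], [489.0, 193.0, 254.0], [546.0, 226.0, 269.0]] [489. 212.] [ 59. 128.] 81.4
[ 189.58941722 -139.05605686    8.00218754] [834.31885864 458.46983957 329.94337283]
```

View pics/top.png

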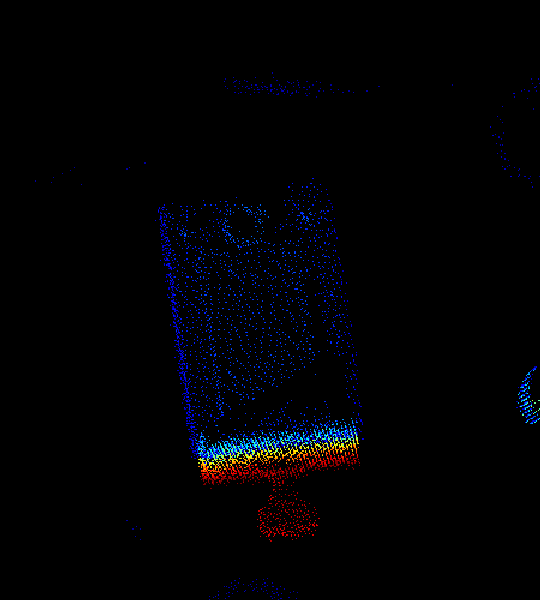

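The map clearly shows the jig base, with the lid on the +y side and the knob behind it. Next I fit the numbers.

```bash
python3 - <<'E'
from h import *
A=np.load("P.npy")
L=A[(A[:,0]>400)&(A[:,0]<565)&(A[:,1]>135)&(A[:,1]<215)&(A[:,2]>85)&(A[:,2]<275)]
# lid points minus knob: robust plane y=a+bx+cz
w=np.ones(len(L),bool)
for _ in range(6):
    M=np.c_[np.ones(w.sum()),L[w,0],L[w,2]]; c=np.linalg.lstsq(M,L[w,1],rcond=None)[0]
    r=L[:,1]-np.c_[np.ones(len(L)),L[:,0],L[:,2]]@c; w=abs(r)<7
print("plane",c,w.sum(),r[w].std()); n=np.array([-c[1],1,-c[2]]);n/=np.linalg.norm(n)
yaw=np.arctan2(n[1],n[0]); tilt=np.pi/2+np.arcsin(-n[2]) ;print("yaw of jig x",yaw,"lid angle",tilt)
ex=np.array([np.cos(yaw),np.sin(yaw)]); ey=np.array([-ex[1],ex[0]])
B=A[(A[:,0]>370)&(A[:,0]<570)&(A[:,1]>-50)&(A[:,1]<190)&(A[:,2]>8)&(A[:,2]<46)]
print("lid ey",np.percentile(L[w][:,:2]@ey,[1,99]),"lid zmax",np.percentile(L[w][:,2],99.5))
print("base ey",np.percentile(B[:,:2]@ey,[1,3,97,99]),"base ex",np.percentile(B[:,:2]@ex,[1,3,97,99]))
yh=c[0]+c[2]*64
# hinge: mid plane crossing z=64
ym=np.mean(np.percentile(L[w][:,:2]@ey,[1,99]))
# point on plane at z=64 with ey comp ym
t=np.linalg.solve(np.array([[-c[1],1],ey]),[yh,ym]); print("hinge pt",t,"ex",t@ex)
o=t-0.1*1000*ex; boss=o-76*ex; print("origin",o,"boss",boss)
K=A[(A[:,2]>215)&(A[:,2]<265)&(A[:,0]>430)&(A[:,0]<540)&(A[:,1]>150)&(A[:,1]<260)]
K=K[(K@n-(np.r_[t,64]@n))>25]; k=K-np.r_[t,64]; e2=np.r_[ey,0];u=np.cross(n,e2);print("knob n,ey,u",np.percentile(k@n,[5,95]),np.percentile(k@e2,[5,50,95]),np.percentile(k@u,[5,50,95]))
D=A[(abs(A[:,2]-57)<6)&(np.hypot(*(A[:,:2]-boss).T)<30)];print("boss-top pts",len(D),D.mean(0) if len(D) else 0, np.percentile(D[:,:2]@ex,[2,98]),np.percentile(D[:,:2]@ey,[2,98]),boss@ex,boss@ey)
o=bot.observe();Rt=R.from_quat(o["ee_rot"]).as_matrix();print(Rt.round(3),o["q"])
i=bot.camera_info("wrist");p=np.array(i["position"])-o["eef_pos"];print("wristcam in tool",Rt.T@p,(Rt.T@R.from_quat(i["rotation"]).as_matrix()).round(3))
E
```

```text
plane [ 2.17352819e+02 -1.37707588e-01  1.58910059e-01] 2912 2.6336320972250924
yaw of jig x 1.4339494337333718 lid angle 1.7269392932087622
lid ey [-518.51905334 -388.21936463] lid zmax 269.8818265279012
base ey [-525.76078929 -524.28037363 -381.5745334  -380.62906677] base ex [ 27.26172173  33.26419962 237.35753395 239.5694864 ]
hinge pt [479.87924651 161.4400491 ] ex 225.3959649818957
origin [466.23722959  62.37494236] boss [455.86929673 -12.91453877]
knob n,ey,u [28.50135009 57.74905533] [-20.59654934   2.54243906  22.60563503] [173.9911534  183.2059865  187.36916958]
boss-top pts 72 [453.7238217  -12.24720523  56.49641605] [34.5589981 66.7155882] [-471.08303451 -433.80849311] 49.39596498189568 -453.3692089820857
[[-0.895  0.446 -0.   ]
 [ 0.446  0.895 -0.   ]
 [ 0.    -0.    -1.   ]] [ 9.68698237e-01  2.90754803e-01 -1.53484235e-01  1.12672369e+00
  2.89803445e-05  1.43151370e+00]
wristcam in tool [ 6.45278924e+01 -1.05950036e-01 -1.42777664e+02] [[ 0.001 -0.966 -0.258]
 [ 1.     0.001  0.   ]
 [-0.    -0.258  0.966]]
```

Call:
play_rows(
  series=[
    [[0,0,-0.163,0,0,0,255],[0,0,-0.163,0,0,0,255],[0,0,0,-3.4,-2.8,0.2,255],[0,0,0,-3.4,-2.8,0.2,255],[0,0,0,-3.4,-2.8,0.2,255],[0,0,0,-3.4,-2.8,0.2,255],[0,0,0,-3.4,-2.8,0.2,255],[0,0,0,-3.4,-2.8,0.3,255],[0,0,0,-3.4,-2.8,0.3,255]],
  ],
)

```text
clock: 1.58
eef_pos: [444.4, 242.0, 215.4]
ee_rot: [0.068, 0.998, 0.0, 0.0]
ft_force: [-0.2, -0.1, 0.3]
finger_gap: -0.1
gripper_force: 0.0
```

```bash
python3 - <<'E'
from h import *
o=bot.observe();ex=np.array([np.cos(1.434),np.sin(1.434)]);ey=np.array([-ex[1],ex[0]])
p=np.array(o["eef_pos"]);print(o["clock"],p,"ex",p[:2]@ex,"ey",p[:2]@ey,o["ft_force"],o["finger_gap"],np.round(o["q"],3))
print(R.from_quat(o["ee_rot"]).as_matrix().round(3))
E
```

```text
1.575 [444.39439934 241.99009705 215.36804888] ex 300.3315147554566 ey -407.2426432521734 [-0.15116662 -0.11698154  0.25145279] -0.1315999464199301 [ 0.354  0.264 -0.233  1.073  0.     0.491]
[[-0.991  0.136  0.   ]
 [ 0.136  0.991  0.   ]
 [-0.     0.    -1.   ]]
```

Call:
play_rows(
  series=[
    [[0,0,0,0,-1.5,0,255],[0,0,0,0,-1.2,0,255],[0,0,0,0,-1.2,0,255],[0,0,0,0,-1.2,0,255],[0,0,0,0,-1.2,0,255],[0,0,0,0,-1.2,0,255],[0,0,0,0,-1.2,0,255],[0,0,0,0,-1.2,0,255],[0,0,0,0,-1.2,0,255],[0,0,0,0,-1.2,0,255],[0,0,0,0,-1.2,0,255],[0,0,0,0,0,0,255],[0,0,0,0,0,0,255]],
  ],
)

```text
clock: 3.2
eef_pos: [425.1, 109.4, 215.4]
ee_rot: [0.068, 0.998, 0.0, 0.0]
ft_force: [0.3, 0.1, 0.1]
finger_gap: -0.1
gripper_force: 0.0
```

```bash
python3 - <<'E'
from h import *
im,d,K,p,Rm=cam("side");cv2.imwrite("pics/side1.png",cv2.resize(im[120:260,200:400],None,fx=3,fy=3,interpolation=cv2.INTER_CUBIC))
o=bot.observe();print(o["clock"],o["eef_pos"],o["ft_force"])
E
```

```text
3.25 [425.11231973 109.56827984 215.3131264 ] [ 0.11010887 -0.46358413  1.08717808]
```

View pics/side1.png

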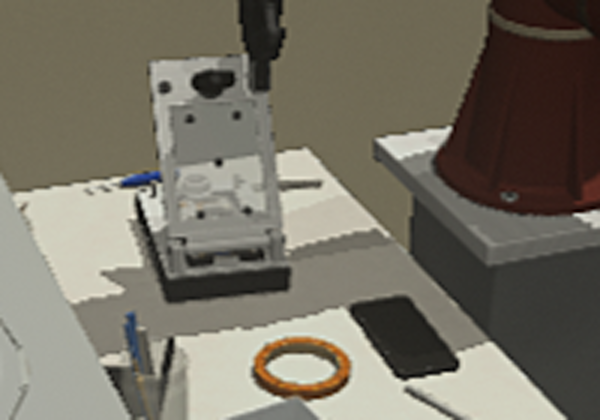

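Call:
play_rows(
  series=[
    [[0,0,0,0,-1.2,0,255],[0,0,0,0,-1.2,0,255],[0,0,0,0,-1.2,0,255],[0,0,0,0,0,0,255],[0,0,0,0,0,0,255],[0,0,0,0,0,0,255],[0,0,0,0,0,0,255],[0,0,0,0,0,0,0],[0,0,0,0,0,0,0],[0,0,0,0,0,0,0],[0,0,0,0,0,0,0],[0,0,0,0,0,0,0],[0,0,0,-1.5,-2.7,0.5,0],[0,0,0,-1.5,-2.7,0.5,0],[0,0,0,-1.6,-2.7,0.5,0],[0,0,0,0,0,0,0]],
  ],
  grip_force=25,
)

```text
clock: 5.25
eef_pos: [455.1, -14.2, 199.9]
ee_rot: [0.07, 0.998, -0.0, -0.0]
ft_force: [-0.3, 0.8, -0.5]
finger_gap: 85.6
gripper_force: 0.0
```

```bash
python3 - <<'E'
from h import *
o=bot.observe()
im,d,K,p,Rm=cam("wrist");cv2.imwrite("pics/w1.png",im)
print(o["clock"],o["eef_pos"],np.round(o["q"],3))
X=cloud(d,K,p,Rm); ok=d>0
for t in ["knob_grip","lid_edge"]:
    print(t,[(round(b["score"],2),np.round(b["extent"])) for b in bot.boxes_of(t,"wrist")[:2]])
ex=np.array([np.cos(1.434),np.sin(1.434)]);ey=np.array([-ex[1],ex[0]])
near=ok&(np.hypot(X[...,0]-455,X[...,1]+13)<60)
T=X[near&(X[...,2]>112)&(X[...,2]<130)]
if len(T):
    r=cv2.minAreaRect(T[:,:2].astype(np.float32));print("top",len(T),T.mean(0),r,np.percentile(T[:,2],[5,50,95]))
    c=T[:,:2]-T[:,:2].mean(0);w,v=np.linalg.eigh(c.T@c);print("axis yaw",np.degrees(np.arctan2(v[1,1],v[0,1])))
F=X[ok&(X[...,2]>60)&(X[...,2]<80)&~near];M=np.c_[F[:,:2],np.ones(len(F))];print("lid plane",np.linalg.lstsq(M,F[:,2],rcond=None)[0],np.median(F[:,2]),len(F))
E
```

```text
5.25 [455.09426556 -14.21737884 199.92845164] [-0.192  0.181 -0.384  1.006 -0.    -0.053]
knob_grip [(0.72, array([261., 175.,  34.,  75.])), (0.47, array([264., 176.,  34.,  73.]))]
lid_edge [(0.92, array([238., 112., 291., 166.])), (0.44, array([239., 110., 296., 169.]))]
top 1600 [453.70108298 -13.21141692 117.75057746] ((454.87506103515625, -13.328513145446777), (16.00457191467285, 44.92667007446289), 77.50098419189453) [114.41013731 118.08086944 119.66218867]
axis yaw 167.53068972211864
lid plane [2.95604117e-04 1.33827079e-02 6.60821608e+01] 67.30675013969594 29286
```

View pics/w1.png

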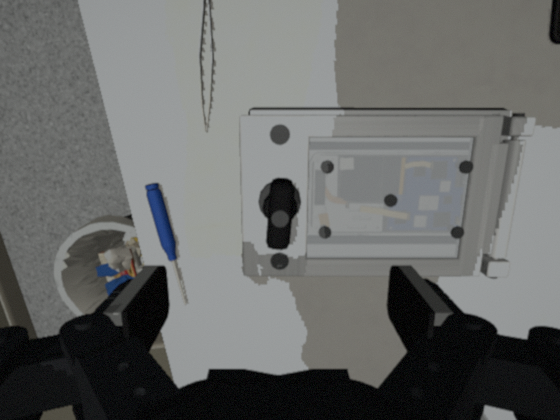

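The lid is shut: the plane reads 67 mm and is level. The knob is at (455, -13), its bar's yaw is 167.5°, and its top is at 119.7 mm. Next I descend and grip.

Call:
play_rows(
  series=[
    [[0,0,0.08,0,0.1,0,120],[0,0,0,0,0,3.4,150],[0,0,0,0,0,3.4,150],[0,0,0,0,0,3.4,150],[0,0,0,0,0,0,255],[0,0,0,0,0,0,255],[0,0,0,0,0,0,255],[0,0,0,0,0,0,255]],
  ],
  grip_force=25,
)

```text
clock: 6.4
eef_pos: [452.5, -11.9, 99.1]
ee_rot: [0.108, 0.994, -0.001, -0.002]
ft_force: [-8.6, -5.0, -2.0]
finger_gap: 15.6
gripper_force: 30.8
```

```bash
cat > st.py <<'E'
from h import *
o=bot.observe();Rt=R.from_quat(o["ee_rot"]).as_matrix()
print(o["clock"],np.round(o["eef_pos"],2),"yaw",round(float(np.arctan2(Rt[1,1],Rt[0,1])),3),"q6",round(o["q"][5],3),"F",np.round(o["ft_force"],2),"M",np.round(o["moment"],3),round(o["finger_gap"],2),round(o["gripper_force"],1))
E
python3 st.py
```

```text
6.4 [452.49 -11.93  99.08] yaw 1.354 q6 0.03 F [-8.61 -4.98 -2.04] M [-0.837  1.678 -0.032] 15.6 30.8
```

Call:
play_rows(
  series=[
    [[0,0,0,0,0,0,180],[0,0,0,0,0,0,180],[0,0,0,0,0,0,180]],
  ],
)

```text
clock: 6.78
eef_pos: [455.4, -11.7, 99.0]
ee_rot: [0.108, 0.994, 0.0, 0.001]
ft_force: [0.2, 0.4, 0.1]
finger_gap: 25.3
gripper_force: 0.0
```

```bash
python3 st.py
```

```text
6.775 [455.41 -11.67  99.  ] yaw 1.354 q6 0.03 F [0.17 0.38 0.12] M [0.002 0.005 0.032] 25.32 0.0
```

Call:
play_rows(
  series=[
    [[0,0,0,0,-0.15,0,180],[0,0,0,0,0,0,255],[0,0,0,0,0,0,255],[0,0,0,0,0,0,255],[0,0,0,0,0,0,255]],
  ],
  grip_force=20,
)

```text
clock: 7.4
eef_pos: [454.6, -13.1, 98.4]
ee_rot: [0.108, 0.994, 0.0, 0.0]
ft_force: [0.6, 3.1, 2.2]
finger_gap: 15.3
gripper_force: 23.6
```

```bash
python3 st.py
```

```text
7.4 [454.57 -13.07  98.36] yaw 1.354 q6 0.027 F [0.62 3.13 2.19] M [ 0.517 -0.12   0.008] 15.28 23.6
```

Call:
play_rows(
  series=[
    [[0,0,-0.1,0,0,0.1,255],[0,0,-0.15,0,0,0,255],[0,0,-0.15,0,0,0,255],[0,0,-0.15,0,0,0,255],[0,0,-0.15,0,0,0,255],[0,0,0,0,0,0,255]],
  ],
)

```text
clock: 8.15
eef_pos: [454.7, -13.1, 98.0]
ee_rot: [-0.24, 0.971, -0.0, 0.0]
ft_force: [-2.3, 2.4, 12.5]
finger_gap: 15.6
gripper_force: 25.1
```

```bash
python3 st.py
```

```text
8.15 [454.69 -13.14  98.  ] yaw 2.056 q6 -0.675 F [-2.29  2.41 12.46] M [0.708 0.499 0.022] 15.65 25.1
```

Call:
play_rows(
  series=[
    [[0,0,-0.14,0,0,0,255],[0,0,-0.14,0,0,0,255],[0,0,0,0,0,0,255]],
  ],
)

```text
clock: 8.52
eef_pos: [454.8, -13.2, 98.0]
ee_rot: [-0.373, 0.928, -0.0, 0.0]
ft_force: [-2.8, 3.2, 12.9]
finger_gap: 15.5
gripper_force: 25.1
```

Call:
play_rows(
  series=[
    [[0,0,-0.15,0,0,0,255],[0,0,0,0,0,0,255]],
  ],
)

```text
clock: 8.78
eef_pos: [454.7, -13.1, 97.1]
ee_rot: [-0.441, 0.898, 0.0, 0.0]
ft_force: [2.9, 3.3, -4.3]
finger_gap: 15.6
gripper_force: 22.7
```

Call:
play_rows(
  series=[
    [[0,0,-0.15,0,0,0,255],[0,0,0,0,0,0,255]],
  ],
)

```text
clock: 9.02
eef_pos: [454.7, -13.2, 97.2]
ee_rot: [-0.505, 0.863, 0.0, 0.0]
ft_force: [3.0, 3.3, -2.0]
finger_gap: 15.4
gripper_force: 23.0
```

Call:
play_rows(
  series=[
    [[0,0,0,0,0,0.15,255],[0,0,0,0,0,0.15,255],[0,0,0,0,0,0,255]],
  ],
)

```text
clock: 9.4
eef_pos: [454.7, -13.2, 94.4]
ee_rot: [-0.506, 0.862, -0.0, 0.0]
ft_force: [3.0, 3.4, 1.5]
finger_gap: 15.4
gripper_force: 23.4
```

```bash
python3 st.py
```

```text
9.4 [454.7  -13.18  94.4 ] yaw 2.633 q6 -1.252 F [3.03 3.45 1.49] M [ 0.816 -0.624  0.004] 15.43 23.4
```

Call:
play_rows(
  series=[
    [[0,0,0,0,0,0.1,255],[0,0,0,0,0,0.1,255],[0,0,0,0,0,0,255]],
  ],
)

```text
clock: 9.78
eef_pos: [454.8, -13.2, 93.4]
ee_rot: [-0.507, 0.862, -0.0, 0.0]
ft_force: [-1.9, 3.4, 17.7]
finger_gap: 15.3
gripper_force: 25.7
```

```bash
python3 st.py
```

```text
9.775 [454.77 -13.24  93.36] yaw 2.634 q6 -1.253 F [-1.91  3.44 17.67] M [0.96  0.453 0.011] 15.33 25.7
```

The screw has dropped. At tool yaw about 2.41 the upward force vanished, and the hand then sank 4.6 mm onto a firm floor. Now I turn forward, following it down.

Call:
play_rows(
  series=[
    [[0,0,0,0,0,-0.1,255],[0,0,0.15,0,0,0.012,255],[0,0,0.15,0,0,0.012,255],[0,0,0.15,0,0,0.012,255],[0,0,0.15,0,0,0.012,255],[0,0,0.15,0,0,0.012,255],[0,0,0.15,0,0,0.012,255],[0,0,0.15,0,0,0.012,255],[0,0,0.15,0,0,0.012,255],[0,0,0,0,0,0,255]],
  ],
  grip_force=30,
)

```text
clock: 11.02
eef_pos: [454.6, -13.1, 93.0]
ee_rot: [0.07, 0.998, 0.0, 0.0]
ft_force: [-0.1, 4.8, 10.6]
finger_gap: 15.6
gripper_force: 30.0
```

```bash
python3 st.py
```

```text
11.025 [454.59 -13.13  92.96] yaw 1.431 q6 -0.051 F [-0.14  4.75 10.64] M [ 0.969 -0.059 -0.1  ] 15.57 30.0
```

Call:
play_rows(
  series=[
    [[0,0,0.15,0,0,0,255],[0,0,0.15,0,0,0,255],[0,0,0.15,0,0,0,255],[0,0,0.15,0,0,0.012,255],[0,0,0.15,0,0,0.012,255],[0,0,0.15,0,0,0.012,255],[0,0,0.15,0,0,0.012,255],[0,0,0.15,0,0,0.012,255],[0,0,0.15,0,0,0.012,255],[0,0,0.15,0,0,0.012,255],[0,0,0.15,0,0,0.012,255],[0,0,0.15,0,0,0.012,255],[0,0,0.15,0,0,0.012,255],[0,0,0.15,0,0,0.012,255],[0,0,0.15,0,0,0.012,255],[0,0,0.15,0,0,0.012,255],[0,0,0.15,0,0,0.012,255],[0,0,0,0,0,0,255]],
  ],
)

```text
clock: 13.28
eef_pos: [454.8, -13.0, 91.1]
ee_rot: [0.975, 0.224, 0.001, -0.0]
ft_force: [1.5, 6.0, 7.2]
finger_gap: 15.3
gripper_force: 29.5
```

```bash
python3 st.py
```

```text
13.275 [454.82 -12.96  91.13] yaw -1.119 q6 2.499 F [1.52 6.04 7.23] M [ 1.29  -0.295 -0.103] 15.28 29.5
```

Call:
play_rows(
  series=[
    [[0,0,0,0,0,0,0],[0,0,0,0,0,0,0],[0,0,0,0,0,0,0],[0,0,-0.18,0,0,-2,0],[0,0,-0.18,0,0,-2,0],[0,0,-0.18,0,0,-2,0],[0,0,-0.18,0,0,-2,0],[0,0,-0.18,0,0,-2,0],[0,0,-0.18,0,0,0,0],[0,0,-0.18,0,0,0,0],[0,0,-0.18,0,0,0,0],[0,0,-0.18,0,0,0,0],[0,0,-0.18,0,0,0,0],[0,0,-0.18,0,0,0,0],[0,0,-0.18,0,0,0,0],[0,0,-0.18,0,0,0,0],[0,0,-0.18,0,0,0,0],[0,0,-0.18,0,0,0,0],[0,0,-0.18,0,0,0,0],[0,0,-0.18,0,0,0,0]],
  ],
)

```text
clock: 15.78
eef_pos: [454.2, -13.4, 190.5]
ee_rot: [-0.188, 0.982, -0.0, -0.0]
ft_force: [-0.5, 0.1, 0.3]
finger_gap: 85.3
gripper_force: 0.0
```

Call:
play_rows(
  series=[
    [[0,0,-0.08,0,0,0,0],[0,0,0,0,0,0,0]],
  ],
)

```text
clock: 16.02
eef_pos: [454.3, -13.4, 190.5]
ee_rot: [-0.224, 0.975, -0.0, -0.0]
ft_force: [0.1, 0.4, -0.3]
finger_gap: 85.3
gripper_force: 0.0
```

```bash
python3 st.py; python3 - <<'E'
from h import *
im,d,K,p,Rm=cam("wrist");cv2.imwrite("pics/w2.png",im)
X=cloud(d,K,p,Rm); ok=d>0
near=ok&(np.hypot(X[...,0]-455,X[...,1]+13)<35)
T=X[near&(X[...,2]>100)&(X[...,2]<130)]
r=cv2.minAreaRect(T[:,:2].astype(np.float32));print("top",len(T),r,np.percentile(T[:,2],[5,50,95]))
c=T[:,:2]-T[:,:2].mean(0);w,v=np.linalg.eigh(c.T@c);print("bar yaw",np.arctan2(v[1,1],v[0,1]), "want",)
far=ok&(np.hypot(X[...,0]-455,X[...,1]+13)>60)
F=X[far&(X[...,2]>60)&(X[...,2]<80)];M=np.c_[F[:,:2],np.ones(len(F))];print("lid plane",np.linalg.lstsq(M,F[:,2],rcond=None)[0],np.median(F[:,2]),len(F))
E
```

```text
16.025 [454.25 -13.36 190.53] yaw 2.023 q6 -0.643 F [ 0.15  0.44 -0.27] M [-0.025 -0.004 -0.01 ] 85.33 0.0
top 1655 ((454.61737060546875, -13.525577545166016), (44.666866302490234, 15.694475173950195), 25.72142791748047) [107.10845982 111.17433851 112.75719775]
bar yaw -2.696113668440338 want
lid plane [-2.84843742e-03  7.73534564e-03  6.80025779e+01] 67.13832956468582 21120
```

View pics/w2.png

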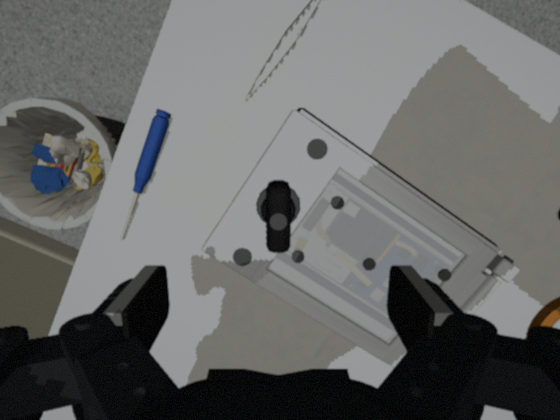

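The knob top is 7.0 mm lower than at the start and the bar yaw is 25.5°. Both match the thread progress so far, and the lid is still level. Now I regrip for the last 2.75 rad.

Call:
play_rows(
  series=[
    [[0,0,0,0,0,3.3,100],[0,0,0,0,0,3.3,150],[0,0,0,0,0,3.3,150],[0,0,0,0,0,0,170],[0,0,0,0,0,0,170],[0,0,0,0,0,0,255],[0,0,0,0,0,0,255],[0,0,0,0,0,0,255],[0,0,0,0,0,0,255]],
  ],
  grip_force=25,
)

```text
clock: 17.2
eef_pos: [455.2, -13.0, 92.8]
ee_rot: [-0.225, 0.974, -0.0, 0.001]
ft_force: [-1.5, 3.0, 6.3]
finger_gap: 15.4
gripper_force: 28.8
```

```bash
python3 st.py
```

```text
17.2 [455.24 -12.97  92.76] yaw 2.024 q6 -0.643 F [-1.45  3.03  6.27] M [ 0.657  0.168 -0.002] 15.4 28.8
```

Call:
play_rows(
  series=[
    [[0,0,0.15,0,0,0.012,255],[0,0,0.15,0,0,0.012,255],[0,0,0.15,0,0,0.012,255],[0,0,0.15,0,0,0.012,255],[0,0,0.15,0,0,0.012,255],[0,0,0.15,0,0,0.012,255],[0,0,0.15,0,0,0.012,255],[0,0,0.15,0,0,0.012,255],[0,0,0.15,0,0,0.012,255],[0,0,0.15,0,0,0.012,255],[0,0,0.15,0,0,0.012,255],[0,0,0.15,0,0,0.012,255],[0,0,0.15,0,0,0.012,255],[0,0,0.15,0,0,0.012,255],[0,0,0.15,0,0,0.012,255],[0,0,0.15,0,0,0.012,255],[0,0,0.15,0,0,0.012,255],[0,0,0.15,0,0,0.012,255],[0,0,0.05,0,0,0,255],[0,0,0,0,0,0,255]],
  ],
)

```text
clock: 19.7
eef_pos: [454.5, -13.2, 90.4]
ee_rot: [0.912, 0.41, 0.0, 0.0]
ft_force: [-3.2, 1.4, 8.0]
finger_gap: 15.5
gripper_force: 29.0
```

```bash
python3 st.py; python3 - <<'E'
from h import *
im,d,K,p,Rm=cam("wrist")
X=cloud(d,K,p,Rm); ok=d>0
near=ok&(np.hypot(X[...,0]-455,X[...,1]+13)<20)
T=X[near&(X[...,2]>95)&(X[...,2]<125)]
print(len(T),np.percentile(T[:,2],[5,50,95]) if len(T) else "")
cv2.imwrite("pics/w3.png",im)
E
```

```text
19.7 [454.47 -13.23  90.44] yaw -0.727 q6 2.108 F [-3.21  1.42  7.98] M [ 0.384  0.905 -0.011] 15.49 29.0
5909 [101.96460575 108.75256149 121.23367211]
```

View pics/w3.png

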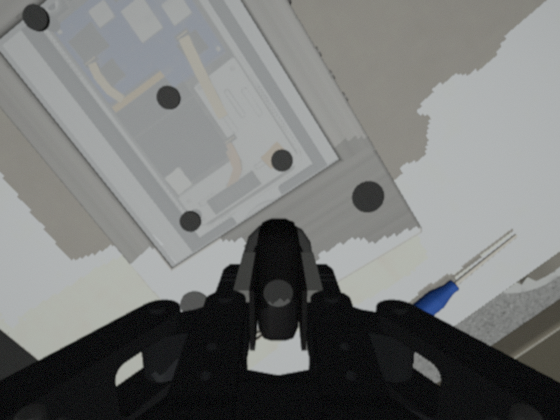

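The knob is held between the fingers at about (277, 290). The tool has turned one full turn forward from the drop, and the hand has come down by the matching amount.

```bash
python3 -c "
from station import bot
print(bot.job_done())"
```

```text
the job is handed in; nothing more can be done
None
```

I shut the lid, felt the screw drop into its thread on the backward turn, turned it one full turn forward to about 10 mm deep (estimated), and handed the job in at about 20 s still holding the knob; I steered clear of the loose things but didn't re-check them afterwards, and no verdict came back.

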